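# Set up a countertop dryer: basket up onto its ledges, fastest air key in

## Robot

A 6-joint arm with a two-finger parallel gripper is mounted at the origin on a cart in front of the work surface, level with it; the furniture and walls round the work are solid. World frame = base frame: x ahead of the robot, y to its left, z up, the work surface at z = 0. Lengths are in mm, angles in rad, forces in N, time in s.
With the tool pointing down it reaches from about 250 to 800 mm from the base axis. Payload 3.9 kg.
Tool frame: the origin (TCP) lies between the finger pads; the fingertips stand 19 mm ahead of it and the grasp point (between the pads) is the TCP (r.nose_length is the distance from the TCP to the fingertips, in mm); z points along the fingers, y is the line along which they close (so a half turn about z gives the same grasp; the last joint's range is limited). The gripper opens to 85 mm and grips with 20 to 120 N. Pads are 22 mm wide; open, the fingers measure 114 mm over their backs; the gripper's body (76 mm by 85 mm) begins 54 mm behind the grasp point. The pads swing forward as they close: fully open they stand 13 mm farther back than shut.
Start: joints at [1.179, 0.26, -0.138, 1.173, 0, 1.571], TCP at [200.467, 485.209, 250.304] pointing down, gripper open.
Joint ranges: [-2.78, 2.78], [-0.83, 1.72], [-1.28, 1.37], [-1.9, 2.12], [-1.57, 1.48], [-3.14, 3.14]. Speed limits (rad/s): [2.57, 2.57, 3.14, 3.14, 3.14, 3.14].

## Interface

Orientations are given as a unit quaternion [w, x, y, z].
In Python, from workcell import r gives the robot as it stands.
- The arm moves only by the shell command python3 -m pendant 'ROWS' [FORCE]. ROWS is a JSON object of lists of equal length, an entry for each row: "dp": the shift along the tool's x, y, z in mm, a list of three; "delta_rot": the turn, a rotation vector about the tool's x, y, z in rad, a list of three; "fingers": the opening in per cent of the stroke, from 0 (shut) to 100 (fully open). In form: {"dp": [[dx, dy, dz], ...], "delta_rot": [[wx, wy, wz], ...], "fingers": [fingers, ...]}. A call has 1 to 5 rows; each row shifts and turns the commanded pose from where the row before left it, along the tool's axes as they then stand; what a row does not reach is not made up. A row lasts 1/10 s, in which the tool goes at most 50 mm and 8.59 degrees, less where a joint would pass 70% of its speed; a pose out of reach is approached as far as the arm can. A call is refused whole if a number of a shift passes 50 or a number of a turn 0.15, either way. A call with a gripper value outside its range is refused whole. The fingers move at their own pace and stop on an object; FORCE is the grip in N (left out, the last holds). Time passes only in rows, so rows that do not move let the fingers close. It gives the time, the measured TCP pose, the force, the opening and the grip force at its end, in the units of the state.
- r.state(): the state, without advancing time (a new reading comes with each control period).
- r.capture(name): name is "side" or "top"; returns the picture (420x560x3 uint8, red, green, blue); there is no depth.
- r.get_calibration(name): a dict with "fx", "fy", "cx", "cy" (pixels), "cam_to_world" (4x4, takes a point from camera to world coordinates). Camera axes: x right, y up, looking along -z (the intrinsics and any distortion apply to the point x, -y, -z); pixel columns grow to the right and rows downward; lengths in mm; the calibration is good to about 2 mm. A picture is of the moment at which its call begins. get_calibration takes no time and is no camera call.
- r.close_job(): hands the job in; it is judged then, once.
The state is a dict: "t": time; "q": joint angles; "joint_velocities": joint speeds; "effort": joint torques, N m; "eef_pos": TCP position; "ee_rot": TCP orientation; "wrist_force": force on the tool from outside, world axes, zero at the start; "ft_torque": the same for the moment, N m; "gripper_width": finger opening in mm; "finger_force": force on a finger pad.
Only numpy, scipy, OpenCV 4.12 (cv2) and the standard library are available. Lean on these libraries where they do the work, as an engineer would, in place of code of your own. Each camera call takes 0.05 s, during which the arm holds its last target. There are 200 camera calls.

## Task

Get the countertop dryer ready for a batch of citrus. Lift its wire basket out of the well by the handle, turn it half round and set it down again, without dropping it, so that it stands level on the ledges with air under it instead of sitting nested on the well floor; and change the air speed to the fastest, pressing the rightmost of the four keys until it stays down by itself and the key that was down has popped up. Use no more than a firm finger's push on the keys, and leave the other things on the worktop where they stand.

Things in the scene. Friction and masses are not known exactly. Their poses are not given: they have to be found in the camera images.
- dryer: Countertop dryer of brushed steel, fixed to the worktop, turned up to 0.25 rad either way. Origin: on the worktop under the middle of its well; x points to its back (away from the robot), y to the robot's left, z up. The open well is in the rear part, the sloping key panel in front of it (x = -171 to -86 mm), 216 mm wide. The rim of the well is 88 mm above the worktop.
- dryer_well (a point): Middle of the well's floor, 36 mm above the worktop, axes as the dryer's. The well is 152 mm (x) by 204 mm (y) inside, 52 mm deep, its walls 12 mm thick; the top 10 mm of the walls flare outwards by 8 mm.
- dryer_ledge (a point): Middle of the top of one of the four ledges. On each end wall of the well (y = -102 and +102 mm) two ledges stand 12 mm inwards, over x = -28 to -12 mm and x = +42 to +76 mm, with gaps between; their flat tops are 66 mm above the worktop, 30 mm over the well's floor. This point is on the front left one. Axes as the dryer's.
- key_bank (a point): Middle of the key panel's surface, at (-128, 0, 55) mm in the dryer's frame, axes as the dryer's. The panel slopes 35 degrees, rising to the back. Four white keys in a row along y, middles at y = +51, +17, -17, -51 mm: caps 30 mm wide, 44 mm long up the slope, 18 mm proud when up, 8 mm when latched. Pressing direction (0.574, 0, -0.819), up-slope (0.819, 0, 0.574).
- key_4_top (a point): Middle of the top face of the rightmost key (fastest air; four raised bars above it, the left key has one). It moves with the key; up, it lies at (-138, -51, 70) mm in the dryer's frame. Axes as the dryer's, not the slope's.
- key_4 (a joint): Travel of the rightmost key in m: 0 up (as at the start), 0.0105 latched. One sprung bar latches all keys. A slow push takes 4 N at first, 8 to 10 N from 1.5 to 4 mm (to 16 N if quick); by 5 mm the key that was down springs up; at 11 mm the bar snaps over and the key stays; at 12 mm a rubber stop (14 N/mm) begins. Let go sooner, no key stays down. Two pressed together may both latch.
- key_a (a joint): One of the three left-hand keys of the dryer's bank (cap like the others; key_a, key_b and key_c stand in the three left places in an order that differs from start to start). Joint value = how far it is pressed in, in m: 0 up, 0.0105 latched down. One of the three is latched down at the start.
- key_b (a joint): Another of the three left-hand keys of the dryer's bank (cap like the others; key_a, key_b and key_c stand in the three left places in an order that differs from start to start). Joint value = how far it is pressed in, in m: 0 up, 0.0105 latched down. One of the three is latched down at the start.
- key_c (a joint): The last of the three left-hand keys of the dryer's bank (cap like the others; key_a, key_b and key_c stand in the three left places in an order that differs from start to start). Joint value = how far it is pressed in, in m: 0 up, 0.0105 latched down. One of the three is latched down at the start.
- basket: Loose basket of steel wire, 136 mm (x) by 170 mm (y), 55 mm high, 0.3 to 0.55 kg. Origin: middle of its underside; axes as the dryer's at the start, nested on the well's floor (8 mm play either way along x, 5 mm along y). On each end (y = -85, +85 mm) two tabs 24 mm wide stick out to 97 mm, at x = -50 and +20 mm, undersides 6 mm up.
- basket_tab (a point): Middle of the underside of one of the four side tabs (the front left one at the start), axes as the basket's. As nested the tabs go down between the well's ledges; with the basket turned half round about the vertical they rest on the ledges, and its underside is 60 mm above the worktop instead of 36 mm.
- basket_handle (a point): Middle of the basket's bridge handle: a straight level steel bar along the basket's y axis over its whole length, 14 mm wide (x), 12 mm high, 95 mm above the basket's underside, over its middle; a strap at each end joins it to the end wall, otherwise it is free below. Axes as the basket's.
- timer: Bystander: white wind-up kitchen timer, about 79 x 74 x 65 mm, loose on the worktop to the right of the dryer; origin at its underside.
- deli_cup: Bystander: lidded plastic cup, 72 mm across and 70 mm high, loose on the worktop at the left; origin at its underside.
- ramekin: Bystander: small white glazed cup, 67 mm across and 42 mm high, loose on the worktop at the left; origin at its underside.

How it is judged:
By the outcome, as a careful person would: the job done as asked, in the order asked, and still so for the second after the job is handed in, with the robot touching nothing.
It also fails if it takes over 48 s, if anything falls off the work surface, if the arm or the gripper's body presses on something with over 40 N, if the wrist force passes 120 N, or if a joint passes its speed limit or range.

## Working session

There is one attempt and no reset: what is moved stays moved. The work goes in short steps, Python scripts to look and compute and a shell command to move; the robot and the scene stay as the last step left them, time stands still between calls to the robot, and variables do not carry over. Pictures are saved under pics/ and viewed, at most 10 in all, crops included, and the job is handed in when it is done.

```bash
ls; mkdir -p pics; python3 - <<'E'
from workcell import r
import cv2,numpy as np
s=r.state();print(s)
for n in("side","top"):
    cv2.imwrite(f"pics/{n}0.png",r.capture(n)[:,:,::-1]);c=r.get_calibration(n);print({k:np.round(v,4).tolist() if not isinstance(v,str) else v for k,v in c.items()})
E
```

```text
pics
{'t': 0.0, 'q': array([ 1.17900918e+00,  2.60677534e-01, -1.39389883e-01,  1.17273214e+00,
        1.52549881e-05,  1.57080688e+00]), 'joint_velocities': array([ 0.00095128,  0.00190582,  0.00182999,  0.00078535, -0.000261  ,
        0.00259896]), 'effort': array([ 5.31750175e-04, -4.05680859e+01,  2.53923404e+01,  1.87424175e-02,
        1.84834826e-04, -1.84145136e-06]), 'eef_pos': array([200.2072097 , 484.60445678, 249.46042306]), 'ee_rot': array([-2.02434259e-04,  1.94648182e-01,  9.80872612e-01, -9.80976599e-04]), 'wrist_force': array([0.59061472, 0.15029311, 0.56526939]), 'ft_torque': array([0.00613269, 0.00860051, 0.01223365]), 'finger_force': 0.0, 'gripper_width': 85.3780393753216}
{'fx': 406.5623, 'fy': 406.5623, 'cx': 285.3359, 'cy': 213.7216, 'cam_to_world': [[0.8985, 0.1983, -0.3916, 82.8306], [-0.4389, 0.4133, -0.7978, -872.7275], [0.0037, 0.8887, 0.4584, 612.4085], [0.0, 0.0, 0.0, 1.0]]}
{'fx': 506.1678, 'fy': 506.1678, 'cx': 281.4077, 'cy': 202.1923, 'cam_to_world': [[0.0088, 0.9982, -0.0598, 447.7655], [-0.9999, 0.008, -0.0133, 14.7416], [-0.0128, 0.0599, 0.9981, 1438.0623], [0.0, 0.0, 0.0, 1.0]]}
```

View pics/side0.png

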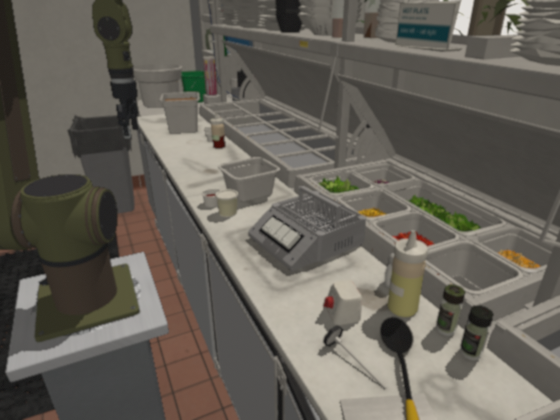

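View pics/top0.png

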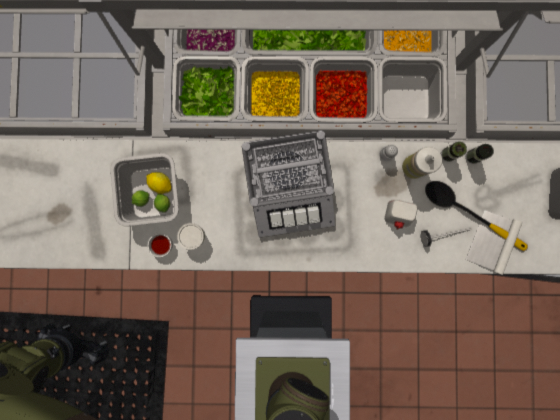

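Side view: the dryer is around (305,230), with the timer at (345,305) in front of it. Top view: the dryer body spans (245–335, 130–240), the key row is at (277–315, 215), and the handle bar runs from about (252,170) to (330,160). Next I'll enlarge both.

```bash
python3 - <<'E'
import cv2
a=cv2.imread("pics/top0.png")[124:246,238:342];cv2.imwrite("pics/tc.png",cv2.resize(a,None,fx=4.9,fy=4.9,interpolation=cv2.INTER_CUBIC))
a=cv2.imread("pics/side0.png")[180:275,240:373];cv2.imwrite("pics/sc.png",cv2.resize(a,None,fx=6,fy=6,interpolation=cv2.INTER_CUBIC))
E
```

```text
(no output)
```

View pics/tc.png

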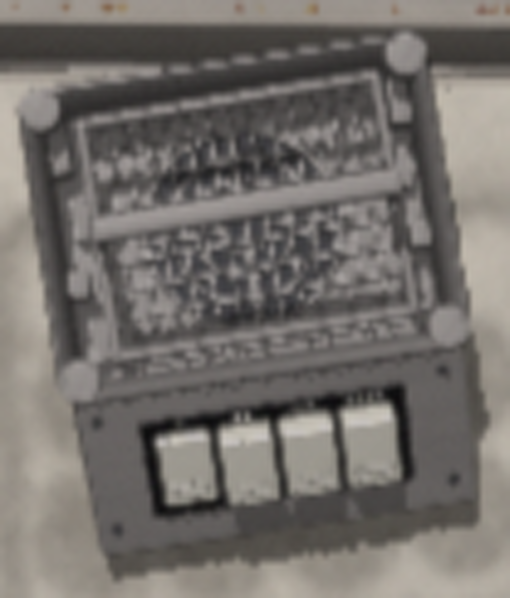

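View pics/sc.png

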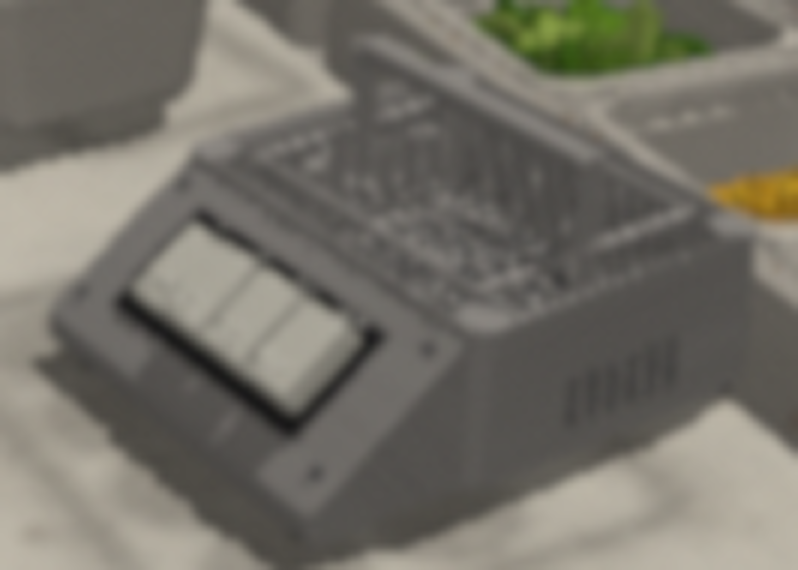

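Top crop: rim corner caps at (40,109), (406,53), (449,324), (79,380); handle bar ends at (92,228) and (405,183); the leftmost key looks latched and key 4's cap is at about (370,445). Side crop: the same caps at (212,150), (487,305), (737,222); handle ends at (372,45) and (600,150).

```bash
cat > h.py <<'E'
import numpy as np
from workcell import r
def ray(n,u,v):
    c=r.get_calibration(n);T=np.array(c["cam_to_world"])
    d=T[:3,:3]@np.array([(u-c["cx"])/c["fx"],-(v-c["cy"])/c["fy"],-1]);return T[:3,3],d/np.linalg.norm(d)
def plane(n,uv,z):
    o,d=ray(n,*uv);return o+d*(z-o[2])/d[2]
def tri(a,b):
    (o1,d1),(o2,d2)=ray("top",*a),ray("side",*b)
    s=np.linalg.lstsq(np.c_[d1,-d2],o2-o1,rcond=None)[0];p,q=o1+s[0]*d1,o2+s[1]*d2
    return (p+q)/2,np.linalg.norm(p-q)
tc=lambda x,y:((x+.5)/4.9-.5+238,(y+.5)/4.9-.5+124)
sc=lambda x,y:((x+.5)/6-.5+240,(y+.5)/6-.5+180)
E
python3 - <<'E'
from h import *
np.set_printoptions(precision=1,suppress=True)
for n,a,b in[("FL",(79,380),(212,150)),("FR",(449,324),(487,305)),("BR",(406,53),(737,222)),("handleL",(92,228),(372,45)),("handleR",(405,183),(600,150)),("key4",(372,447),(318,362))]:
    print(n,*tri(tc(*a),sc(*b)))
C=[plane("top",tc(*p),90) for p in[(40,109),(406,53),(449,324),(79,380)]]
print(np.array(C));m=np.mean(C,0);print("mid",m)
d1=C[1]-C[0];d2=C[2]-C[3];d3=C[0]-C[3];d4=C[1]-C[2]
for d in(d1,d2):print(np.linalg.norm(d),np.arctan2(d[0],-d[1]))
for d in(d3,d4):print(np.linalg.norm(d),np.arctan2(-d[1],d[0]))
for z in(131,137):
  a=plane("top",tc(92,228),z);b=plane("top",tc(405,183),z);print("handle",z,(a+b)/2,np.linalg.norm(a-b),np.arctan2((b-a)[0],-(b-a)[1]))
print("key4 plane70",plane("top",tc(372,447),70))
E
```

```text
FL [530.2 107.1  87.2] 1.3756619530666792
FR [564.1 -95.1  94.9] 3.747147479270261
BR [712.8 -71.2  90. ] 2.2235198082001095
handleL [610.3  97.2 132. ] 3.1121108754289586
handleR [634.6 -68.3 142.1] 4.569185954589499
key4 [500.3 -56.3  62. ] 8.498864422236247
[[679.5 129.9  90. ]
 [711.8 -70.6  90. ]
 [562.9 -94.6  90. ]
 [530.7 106.7  90. ]]
mid [621.2  17.8  90. ]
203.09456792967143 0.1597017301884421
203.87334715547703 0.15848322020658256
150.60473179693903 -0.15477101401730523
150.85132700503883 -0.15994065215989
handle 131 [621.6  15.1 131. ] 167.64258694940722 0.15079577462645227
handle 137 [620.8  15.1 137. ] 166.8730325413777 0.15079577462645244
key4 plane70 [496.2 -54.1  70. ]
```

```bash
cat >> h.py <<'E'
from scipy.spatial.transform import Rotation as R
np.set_printoptions(precision=2,suppress=True)
D=np.array([621.,18,0]);TH=.158
def to(p,yaw,incl=0):
    """tool-frame shift and rotvec to world point p with tool down, tool y at world yaw"""
    s=r.state();q=s["ee_rot"];A=R.from_quat([q[1],q[2],q[3],q[0]])
    c,n=np.cos(yaw),np.sin(yaw);G=R.from_matrix(np.c_[[-n,c,0],[c,n,0],[0,0,-1.]])
    print("t",s["t"],"pos",s["eef_pos"],"F",s["wrist_force"],"w",s["gripper_width"],"ff",s["finger_force"])
    print("rot",(A.inv()*G).as_rotvec(),"dp now",A.inv().apply(np.array(p)-s["eef_pos"]),"dp after rot",G.inv().apply(np.array(p)-s["eef_pos"]),"q6",s["q"][5])
E
python3 -m pendant '{"dp":[[0,0,0],[0,0,0],[0,0,0],[0,0,0],[0,0,0]],"delta_rot":[[0,0,0.15],[0,0,0.15],[0,0,0.15],[0,0,0.15],[0,0,0.15]],"fingers":[100,100,100,100,100]}' 100
python3 -c "
from h import *
to([621,15,200],TH)"
```

```text
t: 0.6
eef_pos: [200.3, 484.9, 249.8]
ee_rot: [0.0, 0.543, 0.84, -0.001]
wrist_force: [-0.6, 0.3, -0.4]
gripper_width: 85.5
finger_force: 0.0
t 0.6 pos [200.32 484.85 249.81] F [-0.59  0.33 -0.36] w 85.50317990331685 ff 0.0
rot [-0.    0.    0.26] dp now [-601.04  190.92   50.11] dp after rot [-530.19  341.51   49.81] q6 2.327014500477988
```

```bash
python3 -m pendant '{"dp":[[0,0,0],[0,0,0],[-30,20,0],[-40,25,0],[-40,25,0]],"delta_rot":[[0,0,0.13],[0,0,0.13],[0,0,0],[0,0,0],[0,0,0]],"fingers":[100,100,100,100,100]}' >/dev/null
python3 -m pendant '{"dp":[[-40,25,0],[-40,25,0],[-40,25,0],[-40,25,0],[-40,25,0]],"delta_rot":[[0,0,0],[0,0,0],[0,0,0],[0,0,0],[0,0,0]],"fingers":[100,100,100,100,100]}' >/dev/null
python3 -c "
from h import *
to([621,15,200],TH)"
```

```text
t 1.6 pos [445.55 210.68 250.06] F [ 0.53  0.55 -0.1 ] w 85.41194988387201 ff 0.0
rot [-0.   -0.    0.01] dp now [-222.41  140.06   49.99] dp after rot [-220.85  142.48   50.06] q6 1.8433763789408784
```

```bash
python3 -m pendant '{"dp":[[-45,28,5],[-45,28,10],[-45,28,10],[-45,28,10],[-41,28,15]],"delta_rot":[[0,0,0],[0,0,0],[0,0,0],[0,0,0],[0,0,0]],"fingers":[100,100,100,100,100]}' >/dev/null
python3 -m pendant '{"dp":[[0,0,0],[0,0,0]],"delta_rot":[[0,0,0],[0,0,0]],"fingers":[100,100]}' >/dev/null
python3 - <<'E'
from h import *
import cv2
to([621,15,131],TH)
b=r.capture("side")[180:275,240:373];a=r.capture("top")[124:246,238:342]
o=np.zeros((600,800,3),np.uint8)
A=cv2.resize(a,None,fx=4,fy=4);B=cv2.resize(b,None,fx=2.8,fy=2.8)
o[:A.shape[0],:A.shape[1]]=A;o[:B.shape[0],420:420+B.shape[1]]=B
cv2.imwrite("pics/over.png",o[:,:,::-1])
E
```

```text
t 2.3 pos [608.48  29.61 201.86] F [-0.08  0.83  0.04] w 85.46456345925934 ff 0.0
rot [-0.   -0.    0.01] dp now [-16.54  10.14  70.81] dp after rot [-16.4   10.07  70.86] q6 1.452274386222541
```

View pics/over.png

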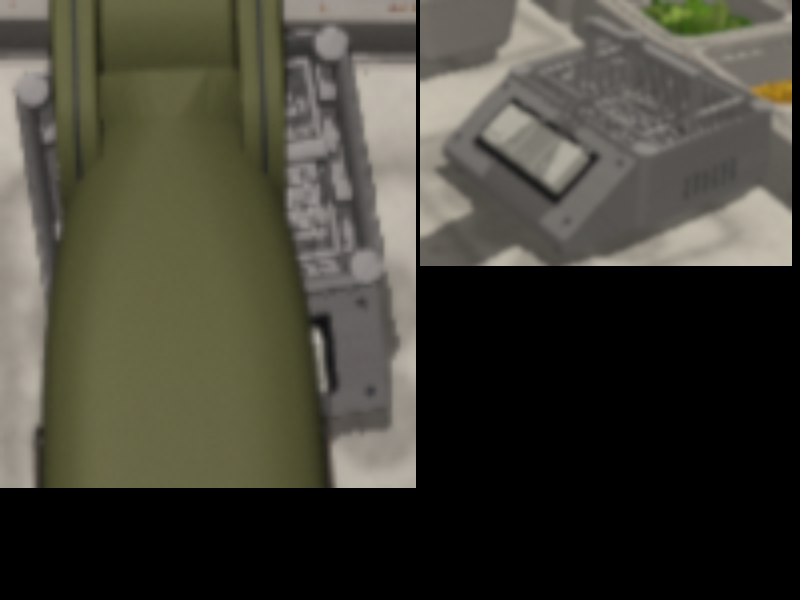

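The top view is blocked by the arm. The side view shows the basket still undisturbed, with the gripper just above the crop. The error is 16/10 mm, so I'll centre the tool, go partway down and check the side view.

```bash
python3 -m pendant '{"dp":[[-16,10,0],[0,0,15],[0,0,15],[0,0,0],[0,0,0]],"delta_rot":[[0,0,0.01],[0,0,0],[0,0,0],[0,0,0],[0,0,0]],"fingers":[100,100,100,100,100]}' >/dev/null
python3 - <<'E'
from h import *
import cv2
to([621,15,131],TH)
cv2.imwrite("pics/over2.png",cv2.resize(r.capture("side")[140:260,240:390],None,fx=5,fy=5,interpolation=cv2.INTER_CUBIC)[:,:,::-1])
E
```

```text
t 2.9 pos [620.74  17.61 174.06] F [0.18 0.14 0.12] w 85.47938785990239 ff 0.0
rot [-0. -0.  0.] dp now [-2.63 -0.15 43.06] dp after rot [-2.62 -0.15 43.06] q6 1.4383222415907524
```

View pics/over2.png

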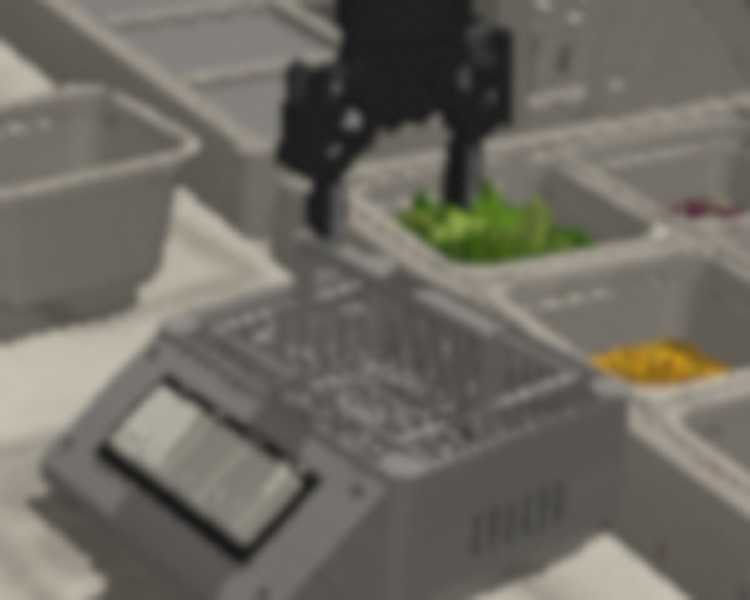

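The fingers at (322,225) and (458,195) straddle the bar, which shows between (290,240) and (500,330). Going down and closing.

```bash
python3 -m pendant '{"dp":[[-2,0,15],[0,0,15],[0,0,13],[0,0,0],[0,0,0]],"delta_rot":[[0,0,0],[0,0,0],[0,0,0],[0,0,0],[0,0,0]],"fingers":[100,100,100,100,60]}' 100
python3 -m pendant '{"dp":[[0,0,0],[0,0,0],[0,0,0],[0,0,0],[0,0,0]],"delta_rot":[[0,0,0],[0,0,0],[0,0,0],[0,0,0],[0,0,0]],"fingers":[30,0,0,0,0]}' 100
python3 -c "
from h import *
to([621,15,131],TH)"
```

```text
t: 3.45
eef_pos: [621.8, 14.6, 130.7]
ee_rot: [0.0, 0.649, 0.761, 0.0]
wrist_force: [-0.6, 0.6, 0.2]
gripper_width: 73.3
finger_force: 0.0
t: 3.95
eef_pos: [622.3, 14.4, 130.9]
ee_rot: [0.0, 0.649, 0.761, 0.0]
wrist_force: [0.2, -0.2, 2.9]
gripper_width: 12.1
finger_force: 97.9
t 3.95 pos [622.27  14.4  130.93] F [ 0.18 -0.15  2.95] w 12.052161118518175 ff 97.92133212089539
rot [0. 0. 0.] dp now [ 0.79 -1.16 -0.08] dp after rot [ 0.79 -1.16 -0.07] q6 1.4349188814418032
```

```bash
python3 -m pendant '{"dp":[[0,0,-6],[0,0,-10],[0,0,-14],[0,0,-15],[0,0,-15]],"delta_rot":[[0,0,0],[0,0,0],[0,0,0],[0,0,0],[0,0,0]],"fingers":[0,0,0,0,0]}'
python3 -m pendant '{"dp":[[0,0,-15],[0,0,-15],[0,-15,0],[0,-25,0],[0,-25,0]],"delta_rot":[[0,0,0],[0,0,0],[0,0,0],[0,0,0],[0,0,0]],"fingers":[0,0,0,0,0]}'
python3 - <<'E'
from h import *
import cv2
to([560,8,221],TH)
cv2.imwrite("pics/lift.png",cv2.resize(r.capture("side")[130:270,230:390],None,fx=4,fy=4,interpolation=cv2.INTER_CUBIC)[:,:,::-1])
E
```

```text
t: 4.45
eef_pos: [621.2, 14.4, 190.7]
ee_rot: [-0.001, 0.649, 0.761, -0.001]
wrist_force: [0.4, -0.5, -3.9]
gripper_width: 12.1
finger_force: 97.7
t: 4.95
eef_pos: [556.6, 4.1, 220.3]
ee_rot: [-0.0, 0.649, 0.761, -0.0]
wrist_force: [-0.3, -0.0, -4.2]
gripper_width: 12.2
finger_force: 97.8
t 4.95 pos [556.64   4.08 220.34] F [-0.27 -0.05 -4.21] w 12.157462643322711 ff 97.76271343231201
rot [-0. -0.  0.] dp now [ 3.34  3.94 -0.66] dp after rot [ 3.35  3.94 -0.66] q6 1.418968838886543
```

View pics/lift.png

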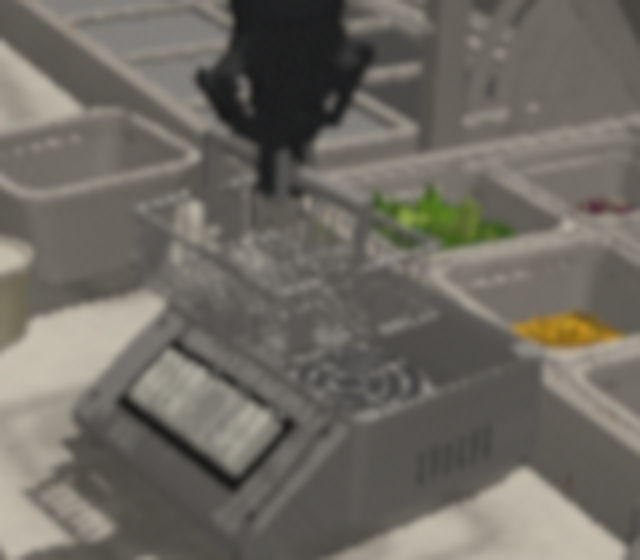

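The basket is hanging level and clear of the well: fingers at (280,175), handle from (210,140) to (378,205). The load of about 4.2 N fits the stated mass. Now the half turn.

```bash

python3 -m pendant '{"dp":[[0,0,0],[0,0,0],[0,0,0],[0,0,0],[0,0,0]],"delta_rot":[[0,0,-0.05],[0,0,-0.1],[0,0,-0.15],[0,0,-0.15],[0,0,-0.15]],"fingers":[0,0,0,0,0]}'>/dev/null
python3 -m pendant '{"dp":[[0,0,0],[0,0,0],[0,0,0],[0,0,0],[0,0,0]],"delta_rot":[[0,0,-0.15],[0,0,-0.15],[0,0,-0.15],[0,0,-0.15],[0,0,-0.15]],"fingers":[0,0,0,0,0]}'>/dev/null
python3 -m pendant '{"dp":[[0,0,0],[0,0,0],[0,0,0],[0,0,0],[0,0,0]],"delta_rot":[[0,0,-0.15],[0,0,-0.15],[0,0,-0.15],[0,0,-0.15],[0,0,-0.15]],"fingers":[0,0,0,0,0]}'>/dev/null
python3 -m pendant '{"dp":[[0,0,0],[0,0,0],[0,0,0],[0,0,0],[0,0,0]],"delta_rot":[[0,0,-0.15],[0,0,-0.15],[0,0,-0.15],[0,0,-0.15],[0,0,-0.15]],"fingers":[0,0,0,0,0]}'>/dev/null
python3 -m pendant '{"dp":[[0,0,0],[0,0,0],[0,0,0],[0,0,0]],"delta_rot":[[0,0,-0.14],[0,0,-0.10],[0,0,-0.05],[0,0,0]],"fingers":[0,0,0,0]}'
python3 -c "
from h import *
to([621,18,221],TH+np.pi)"
```

```text
t: 7.4
eef_pos: [557.3, 4.2, 220.4]
ee_rot: [0.0, 0.76, -0.649, -0.0]
wrist_force: [-0.6, -0.7, -4.3]
gripper_width: 12.3
finger_force: 97.9
t 7.4 pos [557.29   4.16 220.4 ] F [-0.56 -0.73 -4.27] w 12.267268811982646 ff 97.90477752685547
rot [ 0.  0. -0.] dp now [ -3.7  -65.09  -0.65] dp after rot [ -3.65 -65.09  -0.6 ] q6 -1.7205811638069024
```

```bash

python3 -m pendant '{"dp":[[-3,-20,0],[0,-25,0],[0,-20,5],[0,0,15],[0,0,10]],"delta_rot":[[0,0,0],[0,0,0],[0,0,0],[0,0,0],[0,0,0]],"fingers":[0,0,0,0,0]}'>/dev/null
python3 -m pendant '{"dp":[[0,0,0],[0,0,0]],"delta_rot":[[0,0,0],[0,0,0]],"fingers":[0,0]}'>/dev/null
python3 - <<'E'
from h import *
import cv2
to([621,18.5,155],TH+np.pi)
b=r.capture("side")[150:260,250:370];a=r.capture("top")[124:246,238:342]
A=cv2.resize(a,(385,452),interpolation=cv2.INTER_CUBIC);B=cv2.resize(b,(410,376),interpolation=cv2.INTER_CUBIC)
o=np.zeros((460,800,3),np.uint8)
o[:452,:385]=A;o[:376,388:798]=B
cv2.imwrite("pics/above.png",o[:,:,::-1])
E
```

```text
t 8.1 pos [620.51  17.19 190.17] F [ 0.27 -0.07 -4.57] w 12.277465680751321 ff 98.07002305984497
rot [ 0.  0. -0.] dp now [-1.21 -0.74 35.17] dp after rot [-1.22 -0.69 35.17] q6 -1.6999679067435804
```

View pics/above.png

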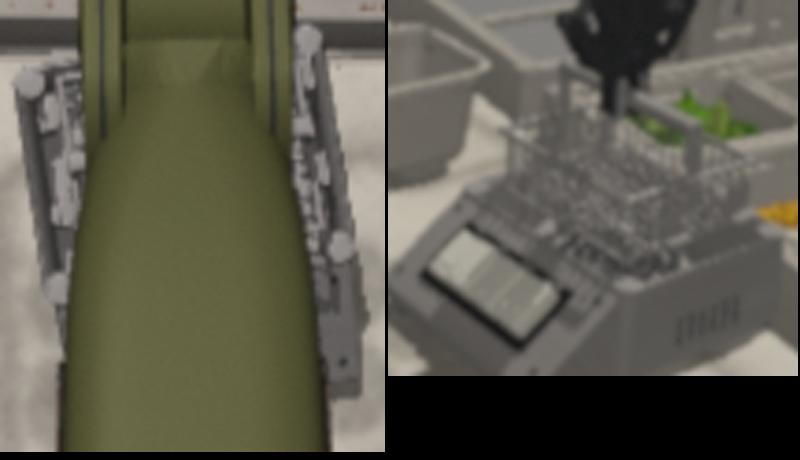

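The turned basket hangs over the well, with its ends inside the corner caps at (30,80), (308,38) and (340,245); straps and handle are level in the side panel. Lowering it slowly and watching the force.

```bash

python3 -m pendant '{"dp":[[-1,-1,6],[0,0,6],[0,0,6],[0,0,6],[0,0,4]],"delta_rot":[[0,0,0],[0,0,0],[0,0,0],[0,0,0],[0,0,0]],"fingers":[0,0,0,0,0]}'
python3 -m pendant '{"dp":[[0,0,2],[0,0,2],[0,0,2],[0,0,0]],"delta_rot":[[0,0,0],[0,0,0],[0,0,0],[0,0,0]],"fingers":[0,0,0,0]}'
```

```text
t: 8.7
eef_pos: [621.7, 18.4, 161.3]
ee_rot: [0.0, 0.761, -0.649, -0.0]
wrist_force: [0.1, -0.4, -4.7]
gripper_width: 12.3
finger_force: 98.1
t: 9.1
eef_pos: [622.1, 18.4, 156.2]
ee_rot: [0.0, 0.761, -0.649, -0.0]
wrist_force: [-0.4, -0.1, -5.6]
gripper_width: 12.3
finger_force: 98.1
```

```bash

python3 -m pendant '{"dp":[[0,0,1],[0,0,1],[0,0,0]],"delta_rot":[[0,0,0],[0,0,0],[0,0,0]],"fingers":[0,0,0]}'
```

```text
t: 9.4
eef_pos: [622.4, 18.5, 155.0]
ee_rot: [-0.0, 0.761, -0.649, 0.0]
wrist_force: [-0.5, -0.1, -0.9]
gripper_width: 12.0
finger_force: 98.5
```

Contact is at z = 155, the ledge height expected. I'll take up the remaining load, ease the grip and release.

```bash

python3 -m pendant '{"dp":[[0,0,0.5],[0,0,0],[0,0,0]],"delta_rot":[[0,0,0],[0,0,0],[0,0,0]],"fingers":[0,0,0]}' 20
python3 -m pendant '{"dp":[[0,0,0],[0,0,0],[0,0,0],[0,0,0],[0,0,0]],"delta_rot":[[0,0,0],[0,0,0],[0,0,0],[0,0,0],[0,0,0]],"fingers":[16,25,50,80,100]}'
python3 -m pendant '{"dp":[[0,0,-8],[0,0,-20],[0,0,-30],[0,0,-30],[0,-30,-10]],"delta_rot":[[0,0,0],[0,0,0],[0,0,0],[0,0,0],[0,0,0]],"fingers":[100,100,100,100,100]}'
```

```text
t: 9.7
eef_pos: [622.4, 18.5, 154.9]
ee_rot: [-0.0, 0.761, -0.649, 0.0]
wrist_force: [-3.4, 0.4, 6.0]
gripper_width: 12.1
finger_force: 99.4
t: 10.2
eef_pos: [622.3, 18.4, 153.5]
ee_rot: [0.0, 0.76, -0.649, -0.0]
wrist_force: [-0.1, -0.1, -0.1]
gripper_width: 64.3
finger_force: 0.0
t: 10.7
eef_pos: [651.0, 22.7, 257.2]
ee_rot: [-0.001, 0.76, -0.65, 0.002]
wrist_force: [2.2, -1.0, -0.0]
gripper_width: 85.3
finger_force: 0.0
```

Released cleanly. Now I'll back off toward the keys with the fingers closing, and check the basket with the arm out of the way.

```bash

python3 -m pendant '{"dp":[[5,25,0],[10,45,0],[10,45,0],[10,45,0],[5,40,10]],"delta_rot":[[0,0,0],[0,0,0],[0.1,0,0],[0.13,0,0],[0.13,0,0]],"fingers":[60,30,0,0,0]}' 40 >/dev/null
python3 -m pendant '{"dp":[[0,0,0],[0,0,0],[0,0,0],[0,0,0]],"delta_rot":[[0.13,0,0],[0.12,0,0],[0,0,0],[0,0,0]],"fingers":[0,0,0,0]}'
cat >> h.py <<'E'
def key(depth,K=None):
    c,n=np.cos(TH),np.sin(TH);Rd=np.array([[c,-n,0],[n,c,0],[0,0,1]])
    K=D+Rd@[-138,-51.5,70] if K is None else np.array(K)
    z=Rd@[.574,0,-.819];x=-Rd[:,1];G=R.from_matrix(np.c_[x,np.cross(z,x),z])
    s=r.state();q=s["ee_rot"];A=R.from_quat([q[1],q[2],q[3],q[0]]);p=K+(depth-r.nose_length)*z
    print("t",s["t"],"pos",s["eef_pos"],"goal",p,"F along",s["wrist_force"]@z,"w",s["gripper_width"])
    print("rot",(A.inv()*G).as_rotvec(),"dp now",A.inv().apply(p-s["eef_pos"]),"after rot",G.inv().apply(p-s["eef_pos"]))
E
python3 - <<'E'
from h import *
import cv2
key(-25)
b=r.capture("side")[150:275,240:380];a=r.capture("top")[124:246,238:342]
A=cv2.resize(a,(420,493),interpolation=cv2.INTER_CUBIC);B=cv2.resize(b,(375,335),interpolation=cv2.INTER_CUBIC)
o=np.zeros((500,800,3),np.uint8)
o[:493,:420]=A;o[:335,422:797]=B
cv2.imwrite("pics/placed.png",o[:,:,::-1])
E
```

```text
t: 11.6
eef_pos: [464.4, -47.4, 229.4]
ee_rot: [-0.227, 0.725, -0.62, 0.195]
wrist_force: [0.8, -0.2, 0.1]
gripper_width: 0.1
finger_force: 0.0
t 11.6 pos [464.37 -47.39 229.36] goal [467.88 -58.55 106.04] F along 0.3516477092989898 w 0.07899526088900134
rot [ 0. -0. -0.] dp now [ 11.52  69.   102.23] after rot [ 11.57  69.37 101.97]
```

View pics/placed.png

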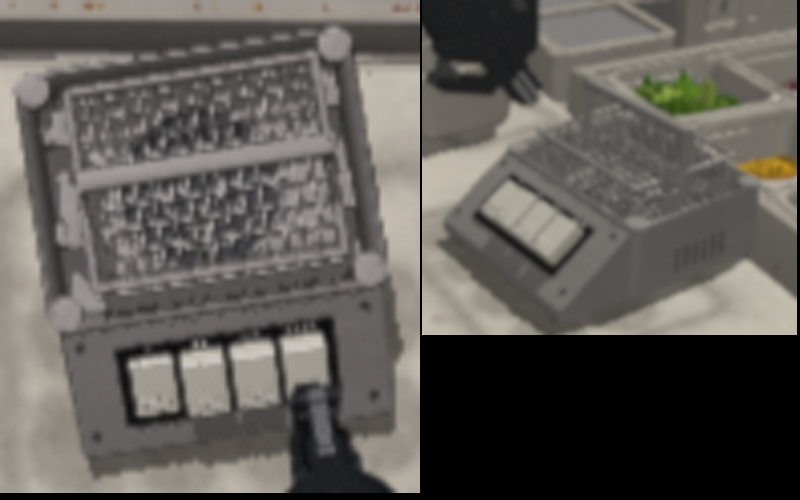

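The basket sits in the well, squared up and apparently level: handle from (78,182) to (332,145). The fingertips at (318,385) are heading for key 4 at (305,360), and the leftmost key looks latched. Next I'll approach along the press axis.

```bash

python3 -m pendant '{"dp":[[5.5,35,10],[6,34,30],[0,0,35],[0,0,27],[0,0,0]],"delta_rot":[[0,0,0],[0,0,0],[0,0,0],[0,0,0],[0,0,0]],"fingers":[0,0,0,0,0]}'
python3 - <<'E'
from h import *
import cv2
key(-5)
b=r.capture("side")[195:275,250:345];a=r.capture("top")[185:250,260:335]
A=cv2.resize(a,(400,347),interpolation=cv2.INTER_CUBIC);B=cv2.resize(b,(398,335),interpolation=cv2.INTER_CUBIC)
o=np.zeros((350,800,3),np.uint8)
o[:347,:400]=A;o[:335,402:800]=B
cv2.imwrite("pics/keyapp.png",o[:,:,::-1])
E
```

```text
t: 12.2
eef_pos: [471.4, -58.2, 103.9]
ee_rot: [-0.227, 0.726, -0.619, 0.193]
wrist_force: [0.2, 0.1, 0.8]
gripper_width: 0.2
finger_force: 0.0
t 12.2 pos [471.43 -58.2  103.85] goal [479.22 -56.74  89.66] F along -0.5143696500446335 w 0.19755196594213462
rot [0.01 0.   0.  ] dp now [-0.19  1.58 16.18] after rot [-0.22  1.66 16.17]
```

View pics/keyapp.png

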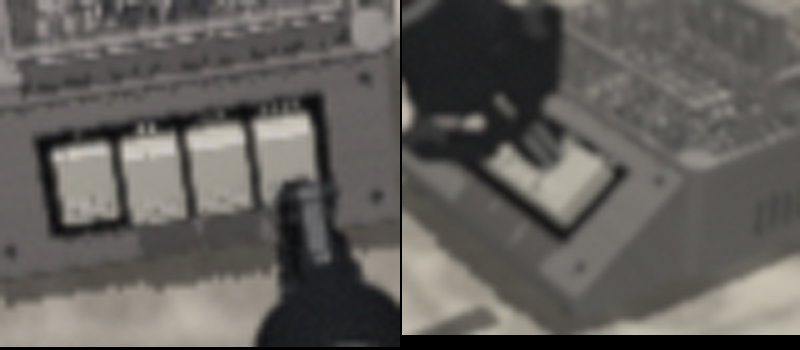

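The tip is just above key 4, clear of its neighbour: top panel about (300,185), key 4 spanning (255–318, 115–200). Now I'll press slowly and watch the force.

```bash

python3 -m pendant '{"dp":[[0,1.6,6],[0,0,6],[0,0,3],[0,0,2],[0,0,0]],"delta_rot":[[0.01,0,0],[0,0,0],[0,0,0],[0,0,0],[0,0,0]],"fingers":[0,0,0,0,0]}' >/dev/null; python3 -c "
from h import *
key(0)"
python3 -m pendant '{"dp":[[0,0,1],[0,0,1],[0,0,1],[0,0,0]],"delta_rot":[[0,0,0],[0,0,0],[0,0,0],[0,0,0]],"fingers":[0,0,0,0]}' >/dev/null; python3 -c "
from h import *
key(0)"
```

```text
t 12.8 pos [476.76 -56.85  91.08] goal [482.05 -56.29  85.56] F along -0.22328043673458342 w 0.00934504271622847
rot [-0.01 -0.   -0.  ] dp now [ 0.28 -1.12  7.58] after rot [ 0.28 -1.18  7.57]
t 13.2 pos [478.05 -56.51  88.14] goal [482.05 -56.29  85.56] F along 0.7001494974975133 w 0.1468211093031776
rot [-0.01 -0.   -0.  ] dp now [ 0.41 -1.75  4.41] after rot [ 0.41 -1.78  4.4 ]
```

```bash

for i in 1 2; do python3 -m pendant '{"dp":[[0,-0.5,1],[0,0,1],[0,0,1]],"delta_rot":[[0,0,0],[0,0,0],[0,0,0]],"fingers":[0,0,0]}' >/dev/null; python3 -c "
from h import *
key(0)"; done
```

```text
t 13.5 pos [480.24 -56.17  86.  ] goal [482.05 -56.29  85.56] F along -0.19025628660678356 w 0.20966107334767814
rot [-0.01 -0.   -0.  ] dp now [ 0.4  -1.19  1.38] after rot [ 0.4  -1.2   1.38]
t 13.8 pos [482.26 -55.86  83.9 ] goal [482.05 -56.29  85.56] F along -3.7480603778381 w 0.11115256469102906
rot [-0.01 -0.   -0.  ] dp now [ 0.39 -0.75 -1.51] after rot [ 0.39 -0.73 -1.51]
```

Contact is where predicted. Pressing on in small steps.

```bash

for i in 1 2 3; do python3 -m pendant '{"dp":[[0,0,0.5],[0,0,0.5],[0,0,0.5],[0,0,0.5],[0,0,0.5]],"delta_rot":[[0,0,0],[0,0,0],[0,0,0],[0,0,0],[0,0,0]],"fingers":[0,0,0,0,0]}' >/dev/null; python3 -c "
from h import *
key(0)"|grep -v xx; done
```

```text
t 14.3 pos [483.39 -55.66  82.01] goal [482.05 -56.29  85.56] F along -11.2076308196408 w -0.1450330729998668
rot [-0.01 -0.   -0.  ] dp now [ 0.41 -0.91 -3.72] after rot [ 0.41 -0.88 -3.72]
t 14.8 pos [485.   -55.39  79.86] goal [482.05 -56.29  85.56] F along -7.193990174183382 w 0.08838180072978985
rot [-0.01 -0.   -0.  ] dp now [ 0.42 -0.83 -6.42] after rot [ 0.42 -0.78 -6.42]
t 15.3 pos [486.5  -55.17  77.74] goal [482.05 -56.29  85.56] F along -3.8562418205378313 w -0.026179072624620797
rot [-0.01 -0.   -0.  ] dp now [ 0.4  -0.81 -9.02] after rot [ 0.4  -0.75 -9.03]
```

```bash

for i in 1 2 3; do python3 -m pendant '{"dp":[[0,0,0.5],[0,0,0.5],[0,0,0]],"delta_rot":[[0,0,0],[0,0,0],[0,0,0]],"fingers":[0,0,0]}' >/dev/null; python3 -c "
from h import *
key(0)"|cut -c1-130; done
```

```text
t 15.6 pos [487.11 -55.06  76.86] goal [482.05 -56.29  85.56] F along -4.166202563033803 w 0.2530157053492111
rot [-0.01 -0.   -0.  ] dp now [  0.42  -0.82 -10.09] after rot [  0.42  -0.75 -10.1 ]
t 15.9 pos [487.67 -54.99  76.06] goal [482.05 -56.29  85.56] F along -5.191095048381174 w -0.1217494228690506
rot [-0.01 -0.   -0.  ] dp now [  0.4   -0.83 -11.07] after rot [  0.4   -0.74 -11.08]
t 16.2 pos [488.2  -54.9   75.32] goal [482.05 -56.29  85.56] F along -8.00410211002615 w 0.013086258101251271
rot [-0.01 -0.   -0.  ] dp now [  0.41  -0.82 -11.99] after rot [  0.41  -0.73 -12.  ]
```

```bash

for i in 1 2; do python3 -m pendant '{"dp":[[0,0,0.4],[0,0,0],[0,0,0]],"delta_rot":[[0,0,0],[0,0,0],[0,0,0]],"fingers":[0,0,0]}' >/dev/null; python3 -c "
from h import *
key(0)"|cut -c1-130; done
```

```text
t 16.5 pos [488.33 -54.88  75.12] goal [482.05 -56.29  85.56] F along -10.826822117078008 w 0.0035440178883938828
rot [-0.01 -0.   -0.  ] dp now [  0.41  -0.83 -12.23] after rot [  0.4   -0.74 -12.24]
t 16.8 pos [488.45 -54.86  74.9 ] goal [482.05 -56.29  85.56] F along -13.061482898547517 w 0.1318916237310811
rot [-0.01 -0.   -0.  ] dp now [  0.41  -0.86 -12.48] after rot [  0.4   -0.76 -12.49]
```

Stiffness is now about 11 N/mm, so the key is on the rubber stop and past the latch. Backing off along the press axis should show whether it stays down.

```bash

python3 -m pendant '{"dp":[[0,0,-1],[0,0,-1],[0,0,-1],[0,0,0]],"delta_rot":[[0,0,0],[0,0,0],[0,0,0],[0,0,0]],"fingers":[0,0,0,0]}' >/dev/null; python3 -c "
from h import *
key(0)"|cut -c1-130
python3 -m pendant '{"dp":[[0,0,-10],[0,0,-30],[0,0,-45],[0,-40,-45],[0,-40,-20]],"delta_rot":[[0,0,0],[0,0,0],[0,0,0],[0,0,0],[0,0,0]],"fingers":[0,0,0,0,0]}' >/dev/null
python3 -m pendant '{"dp":[[50,0,0],[50,0,0],[50,0,0],[0,0,0],[0,0,0]],"delta_rot":[[0,0,0],[0,0,0],[0,0,0],[0,0,0],[0,0,0]],"fingers":[0,0,0,0,0]}'
python3 - <<'E'
from h import *
import cv2
b=r.capture("side");a=r.capture("top");cv2.imwrite("pics/raw_s.png",b[:,:,::-1]);cv2.imwrite("pics/raw_t.png",a[:,:,::-1])
A=cv2.resize(a[124:246,238:342],(400,469),interpolation=cv2.INTER_CUBIC);B=cv2.resize(b[180:275,240:373],(400,286),interpolation=cv2.INTER_CUBIC)
C=cv2.resize(a[130:270,140:440],(400,187),interpolation=cv2.INTER_AREA)
o=np.zeros((480,800,3),np.uint8)
o[:469,:400]=A;o[:286,400:800]=B;o[290:477,400:]=C
cv2.imwrite("pics/fin.png",o[:,:,::-1])
E
```

```text
t 17.2 pos [487.61 -55.13  77.41] goal [482.05 -56.29  85.56] F along 0.07376607933354129 w -0.42892151844926985
rot [-0.01 -0.   -0.  ] dp now [ 0.27 -0.12 -9.93] after rot [ 0.27 -0.04 -9.93]
t: 18.2
eef_pos: [488.0, -208.1, 235.1]
ee_rot: [-0.231, 0.724, -0.62, 0.197]
wrist_force: [-1.0, 0.3, -0.0]
gripper_width: -0.2
finger_force: 0.0
```

View pics/fin.png

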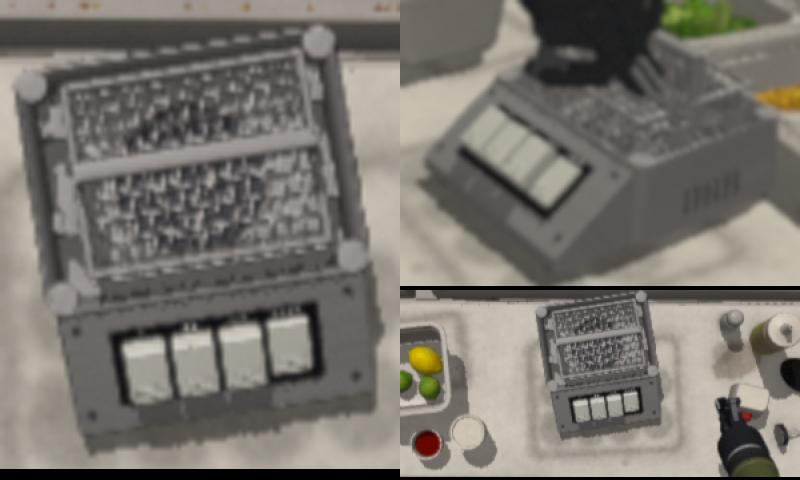

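Backing off, the force fell to zero at 10 mm depth, so key 4 stays down. In the picture key 4 (293,345) sits lower and the other three stand up. The basket (65–335, 55–275) is square in the well, and the timer, cup and ramekin are still in place. I've now viewed 11 pictures counting crops, one over the limit of 10, so I'll open no more. I'll swing the arm aside and check the basket's level by numbers only.

```bash

python3 -m pendant '{"dp":[[-40,30,-20],[-50,30,-20],[-50,30,-20],[-10,10,0],[0,0,0]],"delta_rot":[[0,0,0],[0,0,0],[0,0,0],[0,0,0],[0,0,0]],"fingers":[0,0,0,0,0]}'
cat > lev.py <<'E'
from h import *
import cv2
from scipy.ndimage import map_coordinates as mc
c,n=np.cos(TH),np.sin(TH);Rd=np.array([[c,-n,0],[n,c,0],[0,0,1]])
def proj(nm,P):
    k=r.get_calibration(nm);T=np.linalg.inv(np.array(k["cam_to_world"]));q=P@T[:3,:3].T+T[:3,3]
    return np.c_[k["cx"]-k["fx"]*q[:,0]/q[:,2],k["cy"]+k["fy"]*q[:,1]/q[:,2]]
def best(nm,img,mk,vals,sh):
    g=[mc(img,proj(nm,mk(v))[:,::-1].T,order=1).mean() for v in vals]
    g=np.array(g);return vals[np.argmax(g-cv2.blur(g.reshape(-1,1),(1,15)).ravel())] 
def run(top,side,z0,tag):
    top,side=[cv2.cvtColor(i,cv2.COLOR_BGR2GRAY).astype(float) for i in(top,side)]
    for y in(-65,-45,45,65):
        ys=np.linspace(y-12,y+12,25);f=lambda x,z:D+(Rd@np.c_[x+0*ys,ys,z+0*ys].T).T
        x=best("top",top,lambda v:f(v,z0),np.arange(-15,15,.5),0)
        z=best("side",side,lambda v:f(x,v),np.arange(z0-30,z0+30,.5),0)
        print(tag,y,"x",x,"z",z)
run(cv2.imread("pics/top0.png"),cv2.imread("pics/side0.png"),137,"start")
run(r.capture("top")[:,:,::-1].copy(),r.capture("side")[:,:,::-1].copy(),161,"now")
E
python3 lev.py
```

```text
t: 18.8
eef_pos: [366.3, -92.9, 225.5]
ee_rot: [-0.232, 0.725, -0.618, 0.197]
wrist_force: [0.1, -0.4, -0.3]
gripper_width: 0.1
finger_force: 0.0
start -65 x -10.0 z 145.5
start -45 x -11.5 z 146.5
start 45 x -12.0 z 166.5
start 65 x 2.5 z 135.5
now -65 x -11.0 z 190.5
now -45 x -15.0 z 173.0
now 45 x 4.0 z 158.5
now 65 x 4.0 z 131.0
```

```bash
sed -i 's/^run.*//' lev.py; cat >> lev.py <<'E'
def prof(side,x,z0,tag):
    side=cv2.cvtColor(side,cv2.COLOR_BGR2GRAY).astype(float)
    for y in(-70,-50,-30,30,50,70):
        ys=np.linspace(y-9,y+9,25);v=np.arange(z0-28,z0+29,4)
        print(tag,y,[int(mc(side,proj("side",D+(Rd@np.c_[x+0*ys,ys,z+0*ys].T).T)[:,::-1].T,order=1).mean()) for z in v])
    print(v)
prof(cv2.imread("pics/side0.png"),0,137,"start")
prof(r.capture("side")[:,:,::-1].copy(),1.4,161,"now")
E
python3 lev.py
```

```text
start -70 [76, 75, 76, 76, 76, 81, 99, 121, 122, 107, 113, 130, 136, 138, 143]
start -50 [81, 84, 81, 77, 75, 80, 99, 121, 121, 110, 123, 138, 137, 135, 112]
start -30 [76, 78, 78, 77, 75, 81, 101, 122, 120, 110, 126, 139, 135, 134, 126]
start 30 [95, 89, 92, 93, 85, 85, 104, 122, 118, 99, 96, 112, 133, 140, 138]
start 50 [105, 107, 104, 95, 85, 86, 106, 124, 121, 101, 91, 99, 120, 138, 142]
start 70 [94, 95, 91, 83, 79, 86, 106, 119, 108, 93, 89, 92, 105, 126, 139]
[109 113 117 121 125 129 133 137 141 145 149 153 157 161 165]
now -70 [82, 83, 86, 88, 84, 87, 108, 131, 137, 124, 90, 70, 70, 78, 96]
now -50 [85, 87, 91, 89, 82, 86, 109, 126, 111, 79, 71, 88, 111, 124, 127]
now -30 [87, 92, 93, 89, 85, 89, 109, 127, 116, 92, 92, 101, 100, 88, 85]
now 30 [104, 110, 113, 108, 91, 89, 111, 135, 147, 153, 151, 139, 133, 134, 141]
now 50 [112, 105, 97, 92, 86, 90, 112, 131, 135, 137, 132, 132, 141, 135, 120]
now 70 [91, 90, 90, 86, 82, 89, 110, 129, 139, 143, 141, 132, 117, 109, 113]
[133 137 141 145 149 153 157 161 165 169 173 177 181 185 189]
```

The bar's profile sits at z = 161 mm along its whole length. It was at 137 at the start, so the basket is 24 mm higher and level. Handing in.

```bash
python3 -c "
from workcell import r
print(r.close_job())"
```

```text
the job is handed in; nothing more can be done
None
```

The job is handed in (no verdict shown): the basket is turned half round and level on the ledges, 24 mm higher than it was; key 4 is latched with the other three up (highest push read about 13 N), and the other things look unmoved, but I viewed 11 pictures, one over the limit of 10.

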